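Check the lid stay of the blue paint chest

TASK

Before class, check the lid stay of the blue paint chest: raise its lid by the steel handle until the folding stay on its side locks straight, and let go so that the lid stands on the stay alone for a moment. Then push the stay's orange knee grip down to break the knee, so that the lid comes down, and leave it fully shut, without slamming it. Leave the yellow chest shut.

Things in the scene. Friction and masses are not known exactly. Their poses are not given: they have to be found in the camera images.
- blue_chest: Plywood box with blue lid, fixed to the table: 180 deep (x) x 200 wide (y), 89 high shut. Origin: centre of its underside; x from front (handle) to back (hinge), y to the left of one facing along +x, z up. Hinge line along y at x 90, z 84 mm. The folding stay of two 108 mm steel links is on its -y side; lower link pivots at x -60, z 39 mm. A like chest with a yellow lid is the bystander.
- blue_lid (a joint): Lid angle, rad: 0 shut, about 1.31 (75 degrees) with the stay straight or locked. The lid (about 0.6 kg, 10 mm thick, 200 wide) is damped: with the stay not locked it sinks fully shut by itself, gently, in about 3 s; raising it at the handle takes 5 to 8 N.
- blue_knee (a joint): Bend of the stay's knee, rad: about 2.7 folded (lid shut), 0 dead straight, -0.12 locked past straight. A light spring snaps it there by itself once the lid is within about 3 degrees of fully up; the lid then stands. To unlock, push the knee grip down slowly (5 to 15 N), on to a bend over 0.9 (about 40 mm), or the spring may straighten it again.
- blue_handle (a point): Middle of the handle's round steel bar, 12 mm thick, 90 long (80 clear between its arms), along the chest's y, 50 mm in front of the lid's front edge and 87 mm above the table when shut. It swings about the hinge at radius 230 mm; 44 mm clear between bar and lid. The bar can turn between fingers.
- blue_knob (a point): Middle of the orange knee grip: a rod 18 mm thick, 56 mm long along the chest's y, sticking out sideways from the knee; this point is 50 mm out from the chest's -y side. It swings about the lower pivot (x -60, z 39 mm in the chest) at radius 108 mm: down and to the back as the stay folds. Locked it lies at about x 0, z 130 mm in the chest.
- yellow_lid (a joint): Lid angle of the yellow chest, same make as the blue one: 0 shut. Leave it shut.

How it is judged:
By the outcome, as a careful person would: the job done as asked, in the order asked, and still so for the second after the job is handed in, with the robot touching nothing.
It also fails if it takes over 51 s, if anything falls off the work surface, if the arm or the gripper's body presses on something with over 40 N, if the wrist force passes 120 N, or if a joint passes its speed limit or range.

ROBOT

A 6-joint arm with a two-finger parallel gripper is mounted at the origin on the work surface. World frame = base frame: x ahead of the robot, y to its left, z up, the work surface at z = 0. Lengths are in m, angles in rad, forces in N, time in s.
With the tool pointing down it reaches from about 0.3 to 0.875 m from the base axis. Payload 6.4 kg.
Tool frame: the origin (TCP) lies at the centre of the arm's flange, where the gripper is bolted on; the fingertips stand 173 mm ahead of it and the grasp point (between the pads) lies 155 mm ahead of it; z points along the fingers, x is the direction in which the jaws open and shut, and the axes are right-handed (so a half turn about z gives the same grasp; the last joint's range is limited). The gripper opens to 85 mm and grips with 20 to 120 N. Pads are 22 mm wide; open, the fingers measure 114 mm over their backs; the gripper's body (76 mm by 85 mm) begins 54 mm behind the grasp point. The pads swing forward as they close: fully open they stand 13 mm farther back than shut.
Start: joints at [1.136, 0.181, 1.607, -0, 1.354, -0.206], TCP at [0.13, 0.56, 0.405] pointing down, gripper open.
Joint ranges: [-2.99, 2.99], [-0.89, 2.07], [0.3, 2.58], [-1.14, 4.28], [0, 2.63], [-3.12, 3.12]. Speed limits (rad/s): [2.57, 2.57, 3.01, 3.14, 3.14, 3.14].

INTERFACE

Orientations are given as a unit quaternion [w, x, y, z].
In Python, from bench import ctrl gives the robot as it stands. The module is installed in compiled form; this text tells all that it offers.
- The arm moves only by the tool move_arm, never from a script. Its argument "moves" is a list of rows, each an object of numbers: "gripper": the opening in per cent of the stroke, from 0 (shut) to 100 (fully open); "x", "y", "z": the shift along the tool's x, y, z in cm; "roll": the turn about the tool's z in degrees. In form: [{"gripper": .., "x": .., "y": .., "z": .., "roll": ..}, ...]. A call has 1 to 5 rows; each row shifts and turns the commanded pose from where the row before left it, along the tool's axes as they then stand; what a row does not reach is not made up. A row lasts 1/8 s, in which the tool goes at most 62.5 mm and 10.7 degrees, less where a joint would pass 70% of its speed; a pose out of reach is approached as far as the arm can. A call is refused whole if a number of a shift passes 6.25 or a number of a turn 10.7, either way. A call with a gripper value outside its range is refused whole. The fingers move at their own pace and stop on an object; the grip force is fixed at half the most. Time passes only in rows, so rows that do not move let the fingers close. It gives the time, the measured TCP pose, the force and the opening at its end, in the units of the state.
- ctrl.get_obs(): the state, without advancing time (a new reading comes with each control period).
- ctrl.camera(name): name is "scene" or "top"; returns a dict with "img" (400x640x3 uint8, red, green, blue), "fx", "fy", "cx", "cy" (pixels), "world_from_camera" (4x4, takes a point from camera to world coordinates). Camera axes: x right, y up, looking along -z (the intrinsics and any distortion apply to the point x, -y, -z); pixel columns grow to the right and rows downward; lengths in m; the calibration is good to about 2 mm. A picture is of the moment at which its call begins. There is no depth.
- ctrl.hand_in(): hands the job in, once; it reports no verdict.
The state is a dict: "time_s": time; "q": joint angles; "dq": joint speeds; "joint_efforts": joint torques, N m; "eef_pos": TCP position; "eef_rot": TCP orientation; "wrist_force": force on the tool from outside, world axes, zero at the start; "torque": the same for the moment, N m; "opening": opening from 0.0 (shut) to 1.0 (fully open).
Only numpy, scipy, OpenCV 4.12 (cv2) and the standard library are available. Lean on these libraries where they do the work, as an engineer would, in place of code of your own. Each camera call takes 0.05 s, during which the arm holds its last target. There are 200 camera calls.

## Working session

There is one attempt and no reset: what is moved stays moved. The work goes in short steps, Python scripts to look and compute and a tool call to move; the robot and the scene stay as the last step left them, time stands still between calls to the robot, and variables do not carry over. Pictures are saved under pics/ and viewed, about 8 in all and at most 12, crops included, and the job is handed in when it is done.

Besides the shell and the picture viewer there is one more tool, called after "Request:" by a JSON object that holds its "op" and its "data", one argument or row to a line. move_arm: Moves the arm, as the interface text tells. Its arguments: {"type":"object","properties":{"moves":{"type":"array","items":{"type":"object","properties":{"gripper":{"type":"number"},"x":{"type":"number"},"y":{"type":"number"},"z":{"type":"number"},"roll":{"type":"number"}}}}},"required":["moves"]}

```bash
mkdir -p pics
python3 - <<'E'
from bench import ctrl
import cv2,numpy as np
for n in("scene","top"):
    c=ctrl.camera(n); cv2.imwrite(f"pics/{n}0.png",c["img"][:,:,::-1])
    print(n,{k:(np.round(v,4).tolist()) for k,v in c.items() if k!="img"})
o=ctrl.get_obs();print({k:np.round(v,3).tolist() for k,v in o.items()})
E
```

```text
scene {'fx': 415.6057, 'fy': 415.6057, 'cx': 316.3815, 'cy': 198.0203, 'world_from_camera': [[-0.3993, -0.7941, 0.4581, 0.9785], [0.9167, -0.3541, 0.1852, 0.097], [0.0151, 0.4939, 0.8694, 0.8802], [0.0, 0.0, 0.0, 1.0]]}
top {'fx': 484.3002, 'fy': 484.3002, 'cx': 320.4906, 'cy': 197.5465, 'world_from_camera': [[0.0264, 0.9814, -0.1903, 0.3068], [-0.9995, 0.023, -0.0199, -0.0799], [-0.0151, 0.1908, 0.9815, 1.2673], [0.0, 0.0, 0.0, 1.0]]}
{'time_s': 0.1, 'q': [1.136, 0.181, 1.608, 0.0, 1.354, -0.206], 'dq': [-0.001, -0.0, -0.003, 0.002, -0.0, -0.002], 'joint_efforts': [0.0, -44.587, -35.224, -0.0, 0.004, -0.0], 'eef_pos': [0.13, 0.56, 0.404], 'eef_rot': [0.0, 0.783, 0.622, -0.001], 'wrist_force': [-0.574, -0.264, -0.588], 'torque': [-0.067, 0.023, 0.008], 'opening': 1.003}
```

View pics/scene0.png

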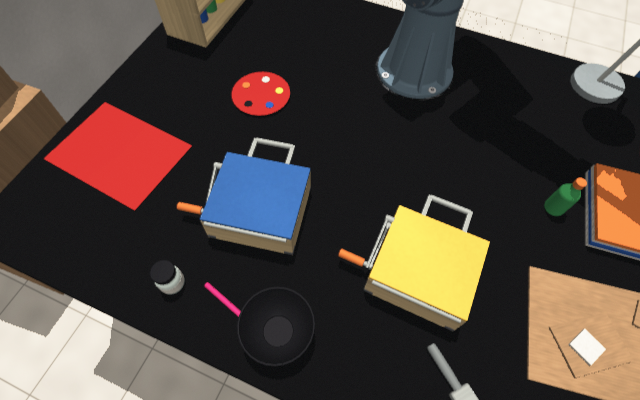

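View pics/top0.png

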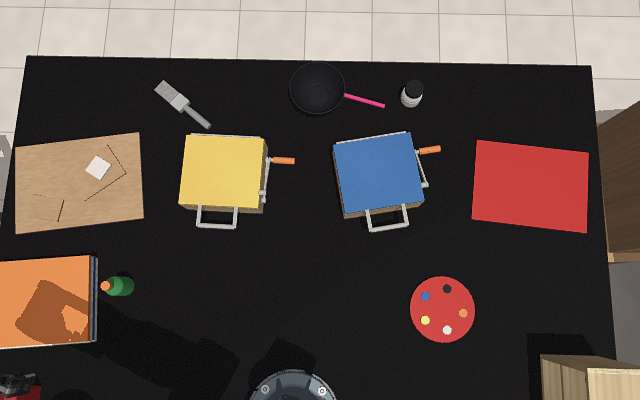

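The top view shows the blue chest's lid at about (332,147), (410,132), (425,202), (344,219). Its handle bar is near (390,229) and its orange knob near (430,150). In the scene view the knob is near (190,208) and the handle near (272,143). Next I'll fit the pose.

```bash
cat > h.py <<'E'
import cv2,numpy as np
from bench import ctrl
def ray(c,uv,z):
    M=np.array(c["world_from_camera"]);d=np.array([(uv[0]-c["cx"])/c["fx"],-(uv[1]-c["cy"])/c["fy"],-1])
    d=M[:3,:3]@d;p=M[:3,3];return p+d*(z-p[2])/d[2]
def proj(c,P):
    M=np.array(c["world_from_camera"]);q=(np.asarray(P)-M[:3,3])@M[:3,:3]
    return np.stack([c["cx"]-c["fx"]*q[:,0]/q[:,2],c["cy"]+c["fy"]*q[:,1]/q[:,2]],1)
def w(pose,P):
    x,y,t=pose;P=np.atleast_2d(P).astype(float)/1000;R=np.array([[np.cos(t),-np.sin(t),0],[np.sin(t),np.cos(t),0],[0,0,1]])
    return P@R.T+[x,y,0]
E
python3 - <<'E'
from h import *
from scipy.optimize import least_squares
C={};D={}
for n in("top","scene"):
    c=ctrl.camera(n);hsv=cv2.cvtColor(c["img"],cv2.COLOR_RGB2HSV)
    m=cv2.inRange(hsv,(100,120,90),(120,255,255));k,l,s,ce=cv2.connectedComponentsWithStats(m)
    i=1+np.argmax(s[1:,4]);cn=max(cv2.findContours((l==i).astype(np.uint8),0,1)[0],key=cv2.contourArea)
    C[n]=c;D[n]=cv2.boxPoints(cv2.minAreaRect(cn)) if 0 else cv2.approxPolyDP(cn,6,True)[:,0].astype(float)
    m=cv2.inRange(hsv,(5,170,150),(16,255,255));k,l,s,ce=cv2.connectedComponentsWithStats(m)
    print(n,s[i,4],D[n].tolist(),[(s[j,4],ce[j].round(1).tolist()) for j in range(1,k) if 40<s[j,4]<600])
L=[[a,b,89] for a in(-90,90) for b in(-100,100)]
def res(p,full=False):
    r=[]
    for n in C:
        q=proj(C[n],w(p,L))
        for v in q: 
            d=D[n]-v; r.append(d[np.argmin((d**2).sum(1))])
    return np.array(r) if full else np.ravel(r)
c0=np.mean([ray(C["top"],v,.089) for v in D["top"]],0)
s=min((least_squares(res,[c0[0],c0[1],t],loss="soft_l1") for t in(-.15,.15)),key=lambda s:s.cost)
p=s.x;print(p,s.cost,res(p,True).round(1).tolist())
T={"handle":[-140,0,87],"knoblocked":[0,-150,130]}
for k,P in T.items():print(k,w(p,P).round(4),{n:proj(C[n],w(p,P)).round(1).tolist() for n in C})
img=C["top"]["img"][:,:,::-1].copy()
for P in L+[[-140,y,87] for y in(-45,0,45)]:
    u=proj(C["top"],w(p,P))[0];cv2.circle(img,tuple(np.round(u*8).astype(int)),8,(0,0,255),-1,shift=3)
cv2.imwrite("pics/fit.png",cv2.resize(img[110:250,310:460],None,fx=4,fy=4))
E
```

```text
top 2 [[410.0, 132.0], [333.0, 145.0], [345.0, 213.0], [424.0, 200.0]] []
scene 8 [[227.0, 152.0], [200.0, 219.0], [290.0, 238.0], [309.0, 168.0]] [(np.int32(43), [245.6, 84.5]), (np.int32(78), [580.8, 181.7]), (np.int32(170), [188.7, 207.1]), (np.int32(201), [351.2, 256.7])]
[ 0.6029147  -0.19770816  0.19160018] 2.5272984711872053 [[-0.6, -0.6], [0.3, -1.0], [0.0, 0.1], [0.7, 0.3], [0.9, 0.3], [-0.8, -0.0], [1.3, -0.1], [-0.3, -0.5]]
handle [[ 0.4655 -0.2244  0.087 ]] {'top': [[388.5, 227.3]], 'scene': [[273.4, 143.3]]}
knoblocked [[ 0.6315 -0.345   0.13  ]] {'top': [[440.5, 158.1]], 'scene': [[187.0, 169.4]]}
```

View pics/fit.png

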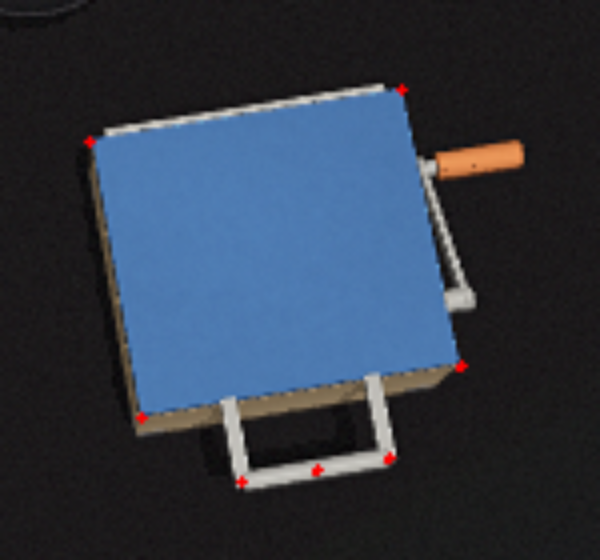

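Request:
{"op": "move_arm", "data": {
  "moves": [
    {"gripper": 50,"roll": 9.4},
    {"gripper": 50,"roll": 9.4},
    {"gripper": 50,"roll": 9.4},
    {"gripper": 50,"roll": 9.4},
    {"gripper": 50,"roll": 9.4}
  ]
}}

```text
validation failed for argument at $.mo...
```

Request:
{"op": "move_arm", "data": {
  "moves": [
    {"gripper": 50,"roll": 9.4},
    {"gripper": 50,"roll": 9.4}
  ]
}}

```text
validation failed for argument at $.mo...
```

```bash
cat >> h.py <<'E'
from scipy.spatial.transform import Rotation as R
pose=(.6029,-.1977,.1916)
def need(P,off=155):  # chest mm point for the point `off` mm ahead of TCP -> tool shift cm, roll deg
    o=ctrl.get_obs();q=np.array(o["eef_rot"]);r=R.from_quat(q[[1,2,3,0]]).as_matrix()
    g=np.array(o["eef_pos"])+r[:,2]*off/1000
    yaw=np.degrees(np.arctan2(r[1,0],r[0,0]))
    c=(g-[pose[0],pose[1],0]);a=pose[2];c=[c[0]*np.cos(a)+c[1]*np.sin(a),-c[0]*np.sin(a)+c[1]*np.cos(a),c[2]]
    print("t",o["time_s"],"pt chest mm",np.round(np.array(c)*1000,1),"shift cm",(100*r.T@(w(pose,P)[0]-g)).round(2),"roll",round(yaw-np.degrees(a),2),"tilt",r[:,2].round(3),"F",np.round(o["wrist_force"],1),"op",round(o["opening"],2),"q",np.round(o["q"],2))
E
python3 -c "
from h import *
need([-140,0,87])"
```

```text
t 0.2 pt chest mm [-319.7  833.6  249.1] shift cm [-68.74  50.44  16.27] roll 65.91 tilt [-0.    -0.001 -1.   ] F [ 1.4 -0.2  0.7] op 1.0 q [ 1.14  0.18  1.61  0.    1.35 -0.21]
```

Request:
{"op": "move_arm", "data": {
  "moves": [
    {"gripper": 50,"x": 0,"y": 0,"z": 0,"roll": 9.4},
    {"gripper": 50,"x": 0,"y": 0,"z": 0,"roll": 9.4},
    {"gripper": 50,"x": 0,"y": 0,"z": 0,"roll": 9.4},
    {"gripper": 50,"x": 0,"y": 0,"z": 0,"roll": 9.4},
    {"gripper": 50,"x": 0,"y": 0,"z": 0,"roll": 9.4}
  ]
}}

```text
time_s: 0.82
eef_pos: [0.1304, 0.5599, 0.4044]
eef_rot: [0.0, 0.967, 0.255, -0.0]
wrist_force: [-0.4, 0.2, -0.5]
opening: 0.5
```

Request:
{"op": "move_arm", "data": {
  "moves": [
    {"gripper": 50,"x": 0,"y": 0,"z": 0,"roll": 9.4},
    {"gripper": 50,"x": 0,"y": 0,"z": 0,"roll": 9.4}
  ]
}}

```text
time_s: 1.08
eef_pos: [0.1304, 0.56, 0.4044]
eef_rot: [0.0, 0.996, 0.094, -0.0]
wrist_force: [0.8, 0.1, 0.7]
opening: 0.501
```

```bash
python3 -c "
from h import *
need([-140,0,87])"
```

```text
t 1.075 pt chest mm [-319.6  833.7  249.4] shift cm [18.26 83.3  16.27] roll -0.2 tilt [-0. -0. -1.] F [0.8 0.1 0.7] op 0.5 q [ 1.14  0.18  1.61 -0.    1.35  0.95]
```

Request:
{"op": "move_arm", "data": {
  "moves": [
    {"gripper": 50,"x": 1.2,"y": 5.5,"z": 0,"roll": 0},
    {"gripper": 50,"x": 1.2,"y": 5.5,"z": 0,"roll": 0},
    {"gripper": 50,"x": 1.2,"y": 5.5,"z": 0,"roll": 0},
    {"gripper": 50,"x": 1.2,"y": 5.5,"z": 0,"roll": 0},
    {"gripper": 50,"x": 1.2,"y": 5.5,"z": 0,"roll": 0}
  ]
}}

```text
time_s: 1.7
eef_pos: [0.2424, 0.3001, 0.4047]
eef_rot: [-0.0, 0.995, 0.097, 0.0]
wrist_force: [0.9, -0.0, 0.4]
opening: 0.503
```

Request:
{"op": "move_arm", "data": {
  "moves": [
    {"gripper": 50,"x": 1.2,"y": 5.5,"z": 0,"roll": 0},
    {"gripper": 50,"x": 1.2,"y": 5.5,"z": 0,"roll": 0},
    {"gripper": 50,"x": 1.2,"y": 5.5,"z": 0,"roll": 0},
    {"gripper": 50,"x": 1.2,"y": 5.5,"z": 0,"roll": 0},
    {"gripper": 50,"x": 1.2,"y": 5.5,"z": 0,"roll": 0}
  ]
}}

```text
time_s: 2.33
eef_pos: [0.3542, 0.0415, 0.405]
eef_rot: [0.0, 0.995, 0.096, 0.001]
wrist_force: [0.8, 0.9, 0.3]
opening: 0.499
```

Request:
{"op": "move_arm", "data": {
  "moves": [
    {"gripper": 50,"x": 1.2,"y": 5.5,"z": 0,"roll": 0},
    {"gripper": 50,"x": 1.2,"y": 5.5,"z": 0,"roll": 0},
    {"gripper": 50,"x": 1.2,"y": 5.5,"z": 0,"roll": 0},
    {"gripper": 50,"x": 1.2,"y": 5.5,"z": 0,"roll": 0},
    {"gripper": 50,"x": 0,"y": 0,"z": 0,"roll": 0}
  ]
}}

```text
time_s: 2.95
eef_pos: [0.4441, -0.1665, 0.4042]
eef_rot: [0.0, 0.996, 0.095, -0.0]
wrist_force: [0.4, 0.3, -0.4]
opening: 0.497
```

```bash
python3 -c "
from h import *
need([-140,0,87])"
```

```text
t 2.95 pt chest mm [-150.1   60.9  249.2] shift cm [ 1.03  6.08 16.22] roll -0.12 tilt [-0.001 -0.    -1.   ] F [ 0.4  0.3 -0.4] op 0.5 q [-0.61 -0.05  1.85 -0.    1.34 -0.8 ]
```

Request:
{"op": "move_arm", "data": {
  "moves": [
    {"gripper": 50,"x": 1.0,"y": 6.1,"z": 0,"roll": 0},
    {"gripper": 50,"x": 0,"y": 0,"z": 5,"roll": 0},
    {"gripper": 50,"x": 0,"y": 0,"z": 5,"roll": 0},
    {"gripper": 50,"x": 0,"y": 0,"z": 2.2,"roll": 0},
    {"gripper": 50,"x": 0,"y": 0,"z": 2.0,"roll": 0}
  ]
}}

```text
time_s: 3.58
eef_pos: [0.4644, -0.22, 0.2614]
eef_rot: [-0.001, 0.995, 0.097, -0.001]
wrist_force: [-0.1, -0.7, -0.1]
opening: 0.507
```

Request:
{"op": "move_arm", "data": {
  "moves": [
    {"gripper": 50,"x": 0,"y": 0,"z": 2.0,"roll": 0},
    {"gripper": 50,"x": 0,"y": 0,"z": 0,"roll": 0}
  ]
}}

```text
time_s: 3.82
eef_pos: [0.4641, -0.2198, 0.2413]
eef_rot: [-0.001, 0.995, 0.097, -0.001]
wrist_force: [-0.2, -0.4, 0.4]
opening: 0.502
```

```bash
python3 -c "
from h import *
need([-140,0,87])
cv2.imwrite('pics/a.png',cv2.resize(ctrl.camera('scene')['img'][80:280,130:380,::-1],None,fx=3,fy=3))"
```

```text
t 3.825 pt chest mm [-140.8    5.2   86.3] shift cm [ 0.08  0.52 -0.07] roll 0.15 tilt [-0.003  0.003 -1.   ] F [-0.2 -0.4  0.4] op 0.5 q [-0.67  0.26  1.88  0.    1.   -0.87]
```

View pics/a.png

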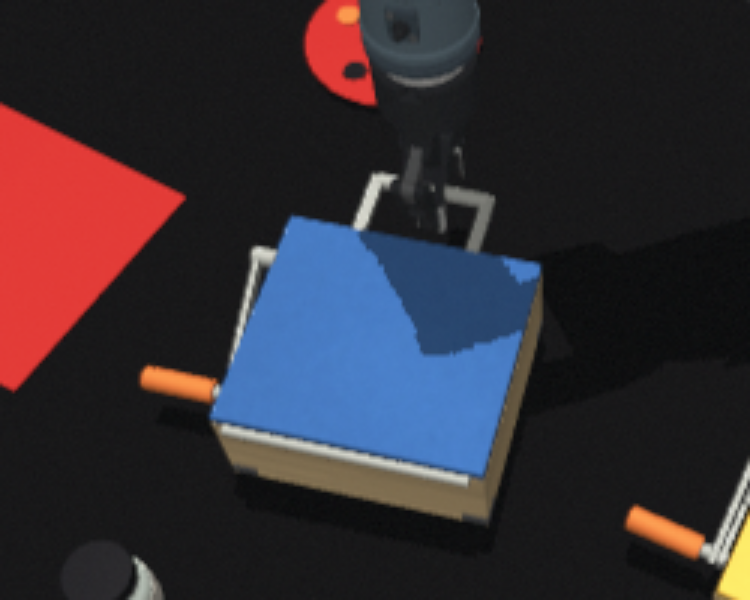

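Request:
{"op": "move_arm", "data": {
  "moves": [
    {"gripper": 0,"x": 0,"y": 0.5,"z": 0,"roll": 0},
    {"gripper": 0,"x": 0,"y": 0,"z": 0,"roll": 0},
    {"gripper": 0,"x": 0,"y": 0,"z": 0,"roll": 0},
    {"gripper": 0,"x": 0,"y": 0,"z": 0,"roll": 0}
  ]
}}

```text
time_s: 4.38
eef_pos: [0.4672, -0.2266, 0.2442]
eef_rot: [0.001, 0.995, 0.096, 0.002]
wrist_force: [5.5, 0.3, -0.0]
opening: 0.115
```

```bash
python3 -c "
from h import *
need([-140,0,87])
f=np.radians(np.arange(0,76,5))+.013
print(np.c_[np.arange(5,76,5),np.diff(-23*np.cos(f)),-np.diff(23*np.sin(f))].round(2).tolist())"
```

```text
t 4.375 pt chest mm [-138.1   -3.    89.2] shift cm [-0.19 -0.3   0.22] roll 0.08 tilt [ 0.005 -0.002 -1.   ] F [ 5.5  0.3 -0. ] op 0.12 q [-0.68  0.27  1.87  0.    1.   -0.87]
[[5.0, 0.11, -2.0], [10.0, 0.29, -1.99], [15.0, 0.46, -1.95], [20.0, 0.63, -1.91], [25.0, 0.79, -1.84], [30.0, 0.95, -1.77], [35.0, 1.1, -1.68], [40.0, 1.24, -1.58], [45.0, 1.37, -1.46], [50.0, 1.5, -1.34], [55.0, 1.61, -1.2], [60.0, 1.71, -1.06], [65.0, 1.79, -0.9], [70.0, 1.86, -0.74], [75.0, 1.92, -0.58]]
```

Request:
{"op": "move_arm", "data": {
  "moves": [
    {"gripper": 0,"x": 0.1,"y": 0,"z": -2.0,"roll": 0},
    {"gripper": 0,"x": 0.3,"y": 0,"z": -2.0,"roll": 0},
    {"gripper": 0,"x": 0.45,"y": 0,"z": -1.95,"roll": 0},
    {"gripper": 0,"x": 0.65,"y": 0,"z": -1.9,"roll": 0},
    {"gripper": 0,"x": 0.8,"y": 0,"z": -1.85,"roll": 0}
  ]
}}

```text
time_s: 5.0
eef_pos: [0.4887, -0.2224, 0.3405]
eef_rot: [0.001, 0.995, 0.096, 0.001]
wrist_force: [5.1, -5.4, -8.6]
opening: 0.112
```

```bash
python3 -c "
from h import *
f=np.radians(25)+.013
need([90-230*np.cos(f),0,84+230*np.sin(f)])"
```

```text
t 5.0 pt chest mm [-116.6   -2.9  185.5] shift cm [-0.05 -0.29  0.16] roll 0.09 tilt [ 0.001 -0.002 -1.   ] F [ 5.1 -5.4 -8.6] op 0.11 q [-0.65  0.16  1.76 -0.    1.21 -0.84]
```

Tracking well. I'll carry on to 70°.

Request:
{"op": "move_arm", "data": {
  "moves": [
    {"gripper": 0,"x": 0.95,"y": 0,"z": -1.8,"roll": 0},
    {"gripper": 0,"x": 1.1,"y": 0,"z": -1.7,"roll": 0},
    {"gripper": 0,"x": 1.25,"y": 0,"z": -1.55,"roll": 0},
    {"gripper": 0,"x": 1.35,"y": 0,"z": -1.45,"roll": 0},
    {"gripper": 0,"x": 1.5,"y": 0,"z": -1.35,"roll": 0}
  ]
}}

```text
time_s: 5.62
eef_pos: [0.5473, -0.2112, 0.4198]
eef_rot: [0.001, 0.995, 0.096, -0.003]
wrist_force: [-13.9, -5.5, 9.4]
opening: 0.11
```

Request:
{"op": "move_arm", "data": {
  "moves": [
    {"gripper": 0,"x": 1.6,"y": 0,"z": -1.2,"roll": 0},
    {"gripper": 0,"x": 1.7,"y": 0,"z": -1.05,"roll": 0},
    {"gripper": 0,"x": 1.8,"y": 0,"z": -0.9,"roll": 0},
    {"gripper": 0,"x": 0.9,"y": 0,"z": -0.4,"roll": 0},
    {"gripper": 0,"x": 0.9,"y": 0,"z": -0.35,"roll": 0}
  ]
}}

```text
time_s: 6.25
eef_pos: [0.6162, -0.1975, 0.4614]
eef_rot: [0.002, 0.995, 0.096, 0.001]
wrist_force: [-5.8, -1.7, 10.4]
opening: 0.109
```

```bash
python3 -c "
from h import *
f=np.radians(75)+.013
need([90-230*np.cos(f),0,84+230*np.sin(f)])"
```

```text
t 6.25 pt chest mm [ 13.3  -3.1 306.4] shift cm [ 2.01 -0.31 -0.05] roll 0.05 tilt [ 0.002 -0.004 -1.   ] F [-5.8 -1.7 10.4] op 0.11 q [-0.49  0.3   1.35 -0.    1.49 -0.68]
```

Request:
{"op": "move_arm", "data": {
  "moves": [
    {"gripper": 0,"x": 0.7,"y": 0,"z": -0.1,"roll": 0},
    {"gripper": 0,"x": 0.7,"y": 0,"z": 0,"roll": 0},
    {"gripper": 0,"x": 0.5,"y": 0,"z": 0,"roll": 0},
    {"gripper": 0,"x": 0,"y": 0,"z": 0,"roll": 0}
  ]
}}

```text
time_s: 6.75
eef_pos: [0.6356, -0.1934, 0.4672]
eef_rot: [0.004, 0.995, 0.097, 0.005]
wrist_force: [-5.3, 0.7, 25.8]
opening: 0.114
```

```bash
python3 -c "
from h import *
f=np.radians(75)+.013
need([90-230*np.cos(f),0,84+230*np.sin(f)])
cv2.imwrite('pics/b.png',cv2.resize(ctrl.camera('scene')['img'][30:280,130:380,::-1],None,fx=2.4,fy=2.4))"
```

```text
t 6.75 pt chest mm [ 34.4  -3.3 312.2] shift cm [-0.1  -0.33  0.53] roll 0.11 tilt [ 0.011 -0.006 -1.   ] F [-5.3  0.7 25.8] op 0.11 q [-0.47  0.33  1.29 -0.    1.5  -0.67]
```

View pics/b.png

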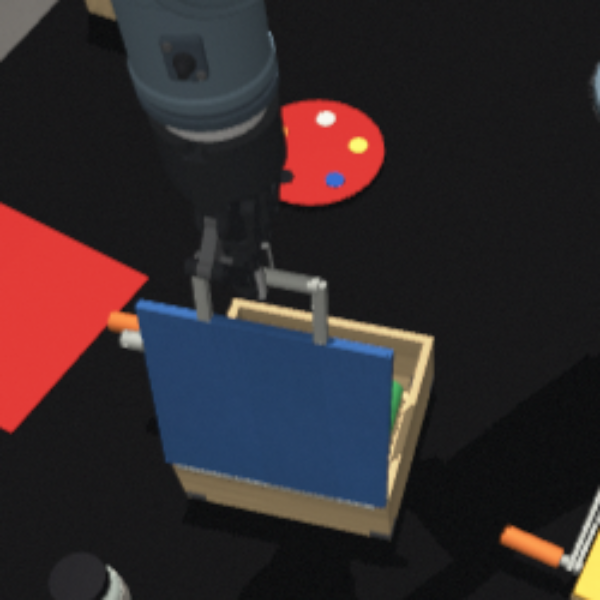

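Request:
{"op": "move_arm", "data": {
  "moves": [
    {"gripper": 0,"x": 0,"y": 0,"z": -0.4,"roll": 0},
    {"gripper": 30,"x": 0,"y": 0,"z": 0,"roll": 0},
    {"gripper": 50,"x": 0,"y": 0,"z": 0,"roll": 0},
    {"gripper": 50,"x": 0,"y": 0,"z": 0,"roll": 0},
    {"gripper": 50,"x": 0,"y": 0,"z": 0,"roll": 0}
  ]
}}

```text
time_s: 7.42
eef_pos: [0.6351, -0.1929, 0.4616]
eef_rot: [-0.0, 0.995, 0.097, -0.0]
wrist_force: [-0.9, -1.2, 0.0]
opening: 0.499
```

```bash
python3 -c "
from h import *
need([34,0,307])
c=ctrl.camera('scene');t=ctrl.camera('top')
P=[[0,-122,130],[0,-150,130],[0,-178,130]]
for n,k in(('s',c),('t',t)):
  im=k['img'][:,:,::-1].copy()
  for u in proj(k,w(pose,P)): cv2.circle(im,tuple(np.round(u*8).astype(int)),8,(255,0,255),-1,shift=3)
  globals()[n]=im
a=cv2.resize(s[90:250,130:290],(400,400));b=cv2.resize(t[80:240,330:490],(400,400))
cv2.imwrite('pics/c.png',np.hstack([a,b]))"
```

```text
t 7.425 pt chest mm [ 32.4  -1.3 306.6] shift cm [ 0.16 -0.13 -0.04] roll 0.12 tilt [-0.001  0.001 -1.   ] F [-0.9 -1.2  0. ] op 0.5 q [-0.47  0.34  1.3  -0.    1.51 -0.67]
```

View pics/c.png

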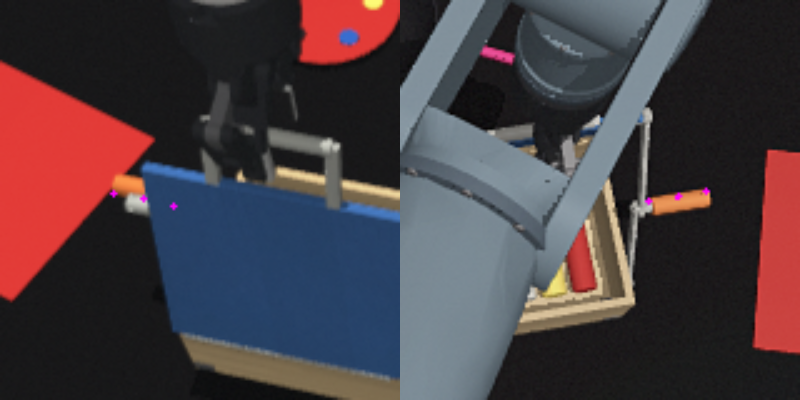

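Request:
{"op": "move_arm", "data": {
  "moves": [
    {"gripper": 50,"x": 0,"y": 0,"z": -1.5,"roll": 0},
    {"gripper": 50,"x": 0,"y": 0,"z": -3,"roll": 0},
    {"gripper": 50,"x": 0,"y": 0,"z": -3,"roll": 0},
    {"gripper": 0,"x": -0.9,"y": 4.1,"z": 0,"roll": 0},
    {"gripper": 0,"x": -0.9,"y": 4.1,"z": 0,"roll": 0}
  ]
}}

```text
time_s: 8.15
eef_pos: [0.6334, -0.2771, 0.5397]
eef_rot: [0.001, 0.995, 0.097, 0.001]
wrist_force: [0.4, -0.5, -0.7]
opening: 0.082
```

Request:
{"op": "move_arm", "data": {
  "moves": [
    {"gripper": 0,"x": -0.9,"y": 4.1,"z": 0,"roll": 0},
    {"gripper": 0,"x": -0.9,"y": 4.1,"z": 0,"roll": 0},
    {"gripper": 0,"x": 0,"y": 0,"z": 0,"roll": 0},
    {"gripper": 0,"x": 0,"y": 0,"z": 0,"roll": 0}
  ]
}}

```text
time_s: 8.65
eef_pos: [0.6314, -0.3605, 0.5379]
eef_rot: [-0.0, 0.995, 0.097, 0.0]
wrist_force: [0.7, 0.5, -0.3]
opening: 0.001
```

Run:
```python
from h import *
from scipy.optimize import least_squares
need([-6,-166,142],173)
I={n:ctrl.camera(n) for n in("scene","top")};D={}
for n,c in I.items():
    hsv=cv2.cvtColor(c["img"],cv2.COLOR_RGB2HSV);m=cv2.inRange(hsv,(5,150,110),(18,255,255))
    k,l,s,ce=cv2.connectedComponentsWithStats(m);print(n,[(int(s[j,4]),s[j,:4].tolist(),ce[j].round(1).tolist()) for j in range(1,k) if s[j,4]>30])
    print(n,proj(c,w(pose,[[-6,-150,133],[0,-150,130],[6,-150,125]])).round(1).tolist())
im=[cv2.resize(I["scene"]["img"][90:250,130:290],(400,400)),cv2.resize(I["top"]["img"][80:240,330:490],(400,400))]
cv2.imwrite("pics/d.png",np.hstack(im)[:,:,::-1])
```

```text
t 8.65 pt chest mm [  -2.9 -165.2  364.9] shift cm [-0.33  0.08 22.29] roll 0.11 tilt [ 0.001  0.    -1.   ] F [ 0.7  0.5 -0.3] op 0.0 q [-0.68  0.46  0.98  0.    1.69 -0.88]
scene [(43, [242, 82, 8, 6], [245.6, 84.5]), (92, [175, 159, 13, 9], [180.8, 163.6]), (3511, [594, 163, 46, 89], [617.0, 206.5]), (120, [573, 177, 14, 13], [579.6, 182.8]), (229, [339, 248, 26, 18], [351.1, 256.8])]
scene [[187.7, 166.3], [187.0, 169.4], [186.6, 172.9]]
top [(141, [273, 157, 22, 7], [283.4, 160.1]), (7622, [0, 255, 91, 92], [43.9, 300.6]), (89, [100, 281, 12, 10], [105.3, 285.6]), (69, [458, 308, 10, 10], [462.5, 312.7])]
top [[441.3, 160.1], [440.5, 158.1], [439.5, 156.3]]
```

View pics/d.png

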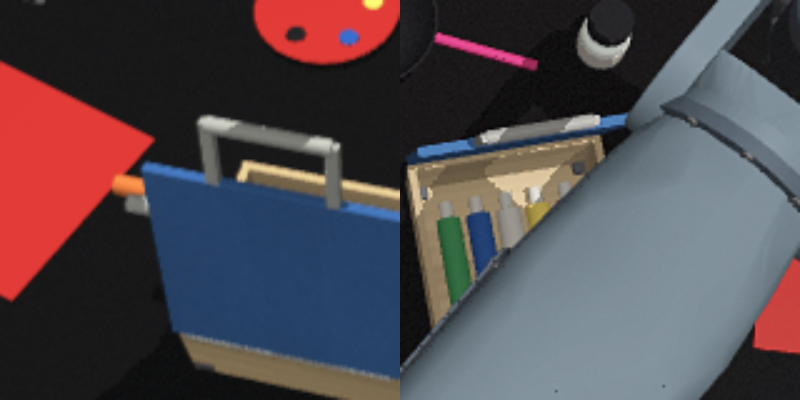

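The lid stands free at about 75° with the knee locked, and the robot is clear of it. Next I'll descend above the knob.

Request:
{"op": "move_arm", "data": {
  "moves": [
    {"gripper": 0,"x": -0.4,"y": 0.1,"z": 4,"roll": 0},
    {"gripper": 0,"x": 0,"y": 0,"z": 4,"roll": 0},
    {"gripper": 0,"x": 0,"y": 0,"z": 4,"roll": 0},
    {"gripper": 0,"x": 0,"y": 0,"z": 4,"roll": 0},
    {"gripper": 0,"x": 0,"y": 0,"z": 3.0,"roll": 0}
  ]
}}

```text
time_s: 9.38
eef_pos: [0.6279, -0.3608, 0.3457]
eef_rot: [-0.001, 0.995, 0.098, -0.0]
wrist_force: [-0.4, -0.1, -0.5]
opening: 0.003
```

Request:
{"op": "move_arm", "data": {
  "moves": [
    {"gripper": 0,"x": 0,"y": 0,"z": 2.0,"roll": 0},
    {"gripper": 0,"x": 0,"y": 0,"z": 0.5,"roll": 0},
    {"gripper": 0,"x": 0,"y": 0,"z": 0,"roll": 0}
  ]
}}

```text
time_s: 9.75
eef_pos: [0.6281, -0.3624, 0.3232]
eef_rot: [0.0, 0.995, 0.097, 0.0]
wrist_force: [-0.1, 0.3, 0.7]
opening: -0.003
```

Run:
```python
from h import *
need([-6,-166,142],173)
im=[cv2.resize(ctrl.camera("scene")["img"][90:250,130:290],(400,400)),cv2.resize(ctrl.camera("top")["img"][80:240,330:490],(400,400))]
cv2.imwrite("pics/e.png",np.hstack(im)[:,:,::-1])
# knee arc: lower link angle from locked
a0=np.arctan2(94,54);a=a0-np.radians(np.arange(0,50,4));print(np.c_[-60+108*np.cos(a),39+108*np.sin(a)].round(1).tolist())
```

```text
t 9.75 pt chest mm [  -6.5 -166.7  150.2] shift cm [ 0.05 -0.07  0.82] roll 0.14 tilt [ 0.001 -0.001 -1.   ] F [-0.1  0.3  0.7] op -0.0 q [-0.69  0.58  1.25  0.    1.32 -0.88]
[[-6.2, 132.6], [0.2, 128.7], [6.3, 124.2], [12.1, 119.4], [17.5, 114.2], [22.6, 108.6], [27.2, 102.7], [31.5, 96.4], [35.2, 89.9], [38.6, 83.1], [41.4, 76.2], [43.8, 69.0], [45.6, 61.7]]
```

View pics/e.png

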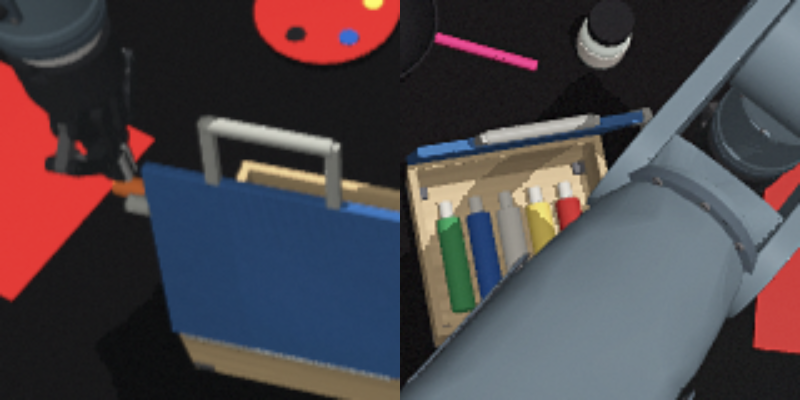

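Request:
{"op": "move_arm", "data": {
  "moves": [
    {"gripper": 0,"x": 0,"y": 0,"z": 0.5,"roll": 0},
    {"gripper": 0,"x": 0,"y": 0,"z": 0.4,"roll": 0},
    {"gripper": 0,"x": 0.3,"y": 0,"z": 0.2,"roll": 0},
    {"gripper": 0,"x": 0.3,"y": 0,"z": 0.2,"roll": 0},
    {"gripper": 0,"x": 0.3,"y": 0,"z": 0.2,"roll": 0}
  ]
}}

```text
time_s: 10.48
eef_pos: [0.6371, -0.3609, 0.3083]
eef_rot: [0.001, 0.995, 0.097, 0.001]
wrist_force: [1.1, -0.1, 3.6]
opening: -0.0
```

```bash
python3 -c "
from h import *
need([3,-166,135],173)"
```

```text
t 10.475 pt chest mm [   2.9 -166.9  135.3] shift cm [ 0.01 -0.09  0.03] roll 0.12 tilt [ 0.002 -0.001 -1.   ] F [ 1.1 -0.1  3.6] op -0.0 q [-0.68  0.61  1.24  0.    1.3  -0.87]
```

Request:
{"op": "move_arm", "data": {
  "moves": [
    {"gripper": 0,"x": 0.35,"y": 0,"z": 0.35,"roll": 0},
    {"gripper": 0,"x": 0.35,"y": 0,"z": 0.35,"roll": 0},
    {"gripper": 0,"x": 0.35,"y": 0,"z": 0.35,"roll": 0},
    {"gripper": 0,"x": 0.35,"y": 0,"z": 0.35,"roll": 0}
  ]
}}

```text
time_s: 10.98
eef_pos: [0.6507, -0.3582, 0.294]
eef_rot: [0.001, 0.995, 0.097, 0.001]
wrist_force: [0.6, -0.5, 6.1]
opening: -0.001
```

```bash
python3 -c "
from h import *
need([17,-166,122],173)"
```

```text
t 10.975 pt chest mm [  16.6 -166.9  121. ] shift cm [ 0.04 -0.09 -0.11] roll 0.12 tilt [ 0.001 -0.001 -1.   ] F [ 0.6 -0.5  6.1] op -0.0 q [-0.66  0.64  1.21  0.    1.29 -0.86]
```

Request:
{"op": "move_arm", "data": {
  "moves": [
    {"gripper": 0,"x": 0.35,"y": 0,"z": 0.45,"roll": 0},
    {"gripper": 0,"x": 0.35,"y": 0,"z": 0.45,"roll": 0},
    {"gripper": 0,"x": 0.35,"y": 0,"z": 0.45,"roll": 0},
    {"gripper": 0,"x": 0.35,"y": 0,"z": 0.45,"roll": 0}
  ]
}}

```text
time_s: 11.48
eef_pos: [0.6626, -0.3561, 0.2752]
eef_rot: [-0.0, 0.995, 0.096, -0.003]
wrist_force: [-11.8, 0.4, 8.1]
opening: -0.001
```

Request:
{"op": "move_arm", "data": {
  "moves": [
    {"gripper": 0,"x": 0.28,"y": 0,"z": 0.5,"roll": 0},
    {"gripper": 0,"x": 0.28,"y": 0,"z": 0.5,"roll": 0},
    {"gripper": 0,"x": 0.25,"y": 0,"z": 0.5,"roll": 0},
    {"gripper": 0,"x": 0.25,"y": 0,"z": 0.5,"roll": 0}
  ]
}}

```text
time_s: 11.98
eef_pos: [0.6705, -0.3549, 0.254]
eef_rot: [-0.001, 0.995, 0.096, -0.007]
wrist_force: [-23.7, -1.2, 10.6]
opening: -0.001
```

```bash
python3 -c "
from h import *
need([41,-166,84],173)
im=[cv2.resize(ctrl.camera('scene')['img'][60:260,130:330],(400,400)),cv2.resize(ctrl.camera('top')['img'][80:240,330:490],(400,400))]
cv2.imwrite('pics/f.png',np.hstack(im)[:,:,::-1])"
```

```text
t 11.975 pt chest mm [  34.2 -166.5   81. ] shift cm [ 0.68 -0.05 -0.31] roll 0.05 tilt [-0.014  0.001 -1.   ] F [-23.7  -1.2  10.6] op -0.0 q [-0.64  0.72  1.17 -0.01  1.26 -0.83]
```

View pics/f.png

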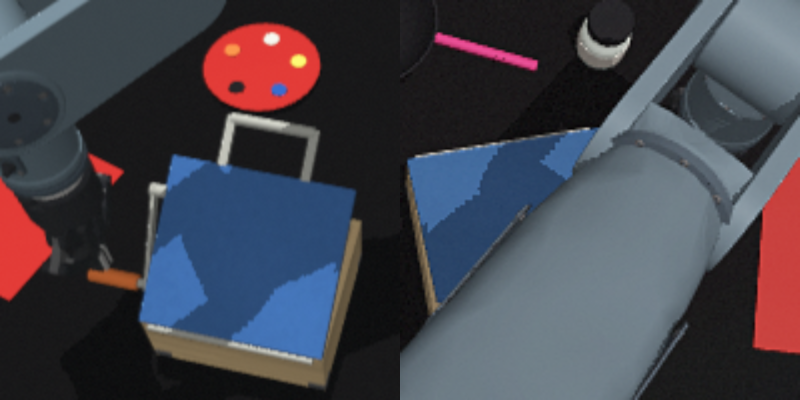

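The lid is most of the way down and the fingers are loading the knob in x. I'll back off forward, then outward.

Request:
{"op": "move_arm", "data": {
  "moves": [
    {"gripper": 0,"x": -1.0,"y": 0,"z": 0,"roll": 0},
    {"gripper": 0,"x": -1.5,"y": 0,"z": -0.3,"roll": 0},
    {"gripper": 0,"x": -1.5,"y": 0,"z": -0.5,"roll": 0},
    {"gripper": 0,"x": 0,"y": 2,"z": -2,"roll": 0},
    {"gripper": 0,"x": 0,"y": 3,"z": -3,"roll": 0}
  ]
}}

```text
time_s: 12.7
eef_pos: [0.644, -0.4098, 0.3132]
eef_rot: [-0.001, 0.995, 0.097, -0.001]
wrist_force: [0.2, -0.7, 1.2]
opening: 0.003
```

Request:
{"op": "move_arm", "data": {
  "moves": [
    {"gripper": 0,"x": 0,"y": 4,"z": -4,"roll": 0},
    {"gripper": 0,"x": 0,"y": 4,"z": -4,"roll": 0},
    {"gripper": 0,"x": -2,"y": 4,"z": -3,"roll": 0},
    {"gripper": 0,"x": -4,"y": 3,"z": 0,"roll": 0},
    {"gripper": 0,"x": -4,"y": 3,"z": 0,"roll": 0}
  ]
}}

```text
time_s: 13.32
eef_pos: [0.5799, -0.6071, 0.4245]
eef_rot: [0.001, 0.995, 0.097, 0.0]
wrist_force: [-0.4, 0.4, -0.3]
opening: 0.003
```

Request:
{"op": "move_arm", "data": {
  "moves": [
    {"gripper": 0,"x": -4,"y": 0,"z": 0,"roll": 0},
    {"gripper": 0,"x": -4,"y": 0,"z": 0,"roll": 0},
    {"gripper": 0,"x": -4,"y": 0,"z": 0,"roll": 0},
    {"gripper": 0,"x": 0,"y": 0,"z": 0,"roll": 0},
    {"gripper": 0,"x": 0,"y": 0,"z": 0,"roll": 0}
  ]
}}

```text
time_s: 13.95
eef_pos: [0.4633, -0.629, 0.424]
eef_rot: [0.0, 0.995, 0.096, 0.0]
wrist_force: [-0.1, -0.3, 0.6]
opening: -0.003
```

Request:
{"op": "move_arm", "data": {
  "moves": [
    {"gripper": 0,"x": 0,"y": 0,"z": 0,"roll": 0},
    {"gripper": 0,"x": 0,"y": 0,"z": 0,"roll": 0},
    {"gripper": 0,"x": 0,"y": 0,"z": 0,"roll": 0},
    {"gripper": 0,"x": 0,"y": 0,"z": 0,"roll": 0},
    {"gripper": 0,"x": 0,"y": 0,"z": 0,"roll": 0}
  ]
}}

```text
time_s: 14.58
eef_pos: [0.4636, -0.6291, 0.4231]
eef_rot: [-0.0, 0.995, 0.097, -0.0]
wrist_force: [1.0, -1.1, 0.3]
opening: 0.001
```

Run:
```python
from h import *
need([0,-150,87])
a=cv2.imread("pics/scene0.png");c=ctrl.camera("scene");b=c["img"][:,:,::-1].copy()
d=cv2.absdiff(a,b).max(2)
for n,r in(("blue",(slice(125,255),slice(170,315))),("yellow",(slice(190,330),slice(335,495)))):print(n,"changed px",(d[r]>60).sum())
hsv=cv2.cvtColor(c["img"],cv2.COLOR_RGB2HSV);m=cv2.inRange(hsv,(100,120,50),(120,255,255));k,l,s,_=cv2.connectedComponentsWithStats(m);i=1+np.argmax(s[1:,4])
cn=max(cv2.findContours((l==i).astype(np.uint8),0,1)[0],key=cv2.contourArea);print(cv2.approxPolyDP(cn,6,True)[:,0].tolist())
cv2.imwrite("pics/g.png",b)
```

```text
t 14.575 pt chest mm [-218.9 -397.   268.1] shift cm [ 21.95 -24.65  18.11] roll 0.12 tilt [-0.  0. -1.] F [ 1.  -1.1  0.3] op 0.0 q [-1.09  0.64  0.96 -0.    1.55 -1.28]
blue changed px 237
yellow changed px 0
[[227, 151], [199, 219], [290, 238], [310, 168]]
```

View pics/g.png

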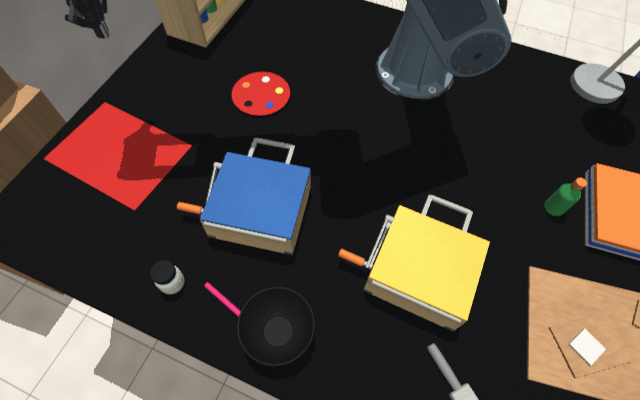

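The lid corners match the shut picture to within 1 px. I'll wait another second and check where the changed pixels are before handing in.

Request:
{"op": "move_arm", "data": {
  "moves": [
    {"gripper": 0,"x": 0,"y": 0,"z": 0,"roll": 0},
    {"gripper": 0,"x": 0,"y": 0,"z": 0,"roll": 0},
    {"gripper": 0,"x": 0,"y": 0,"z": 0,"roll": 0},
    {"gripper": 0,"x": 0,"y": 0,"z": 0,"roll": 0},
    {"gripper": 0,"x": 0,"y": 0,"z": 0,"roll": 0}
  ]
}}

```text
time_s: 15.25
eef_pos: [0.4635, -0.6291, 0.4232]
eef_rot: [-0.0, 0.995, 0.097, -0.0]
wrist_force: [0.3, -0.7, 0.5]
opening: 0.0
```

Request:
{"op": "move_arm", "data": {
  "moves": [
    {"gripper": 0,"x": 0,"y": 0,"z": 0,"roll": 0},
    {"gripper": 0,"x": 0,"y": 0,"z": 0,"roll": 0},
    {"gripper": 0,"x": 0,"y": 0,"z": 0,"roll": 0},
    {"gripper": 0,"x": 0,"y": 0,"z": 0,"roll": 0},
    {"gripper": 0,"x": 0,"y": 0,"z": 0,"roll": 0}
  ]
}}

```text
time_s: 15.88
eef_pos: [0.4635, -0.6291, 0.4232]
eef_rot: [0.0, 0.995, 0.097, 0.0]
wrist_force: [0.3, 0.2, -0.1]
opening: -0.002
```

Run:
```python
from h import *
a=cv2.imread("pics/scene0.png");g=cv2.imread("pics/g.png");b=ctrl.camera("scene")["img"][:,:,::-1].copy()
S=(slice(125,255),slice(170,315))
print("vs g",(cv2.absdiff(g,b).max(2)[S]>40).sum())
d=(cv2.absdiff(a,b).max(2)[S]>60).astype(np.uint8);k,l,s,_=cv2.connectedComponentsWithStats(d)
print([s[j].tolist() for j in range(1,k) if s[j,4]>4], "x0 170 y0 125")
f=lambda i:cv2.resize(i[S],None,fx=2.7,fy=2.7)
cv2.imwrite("pics/h.png",np.hstack([f(a),f(b)]))
```

```text
vs g 2
[[0, 10, 18, 10, 95], [81, 13, 42, 10, 131], [0, 40, 5, 5, 12]] x0 170 y0 125
```

View pics/h.png

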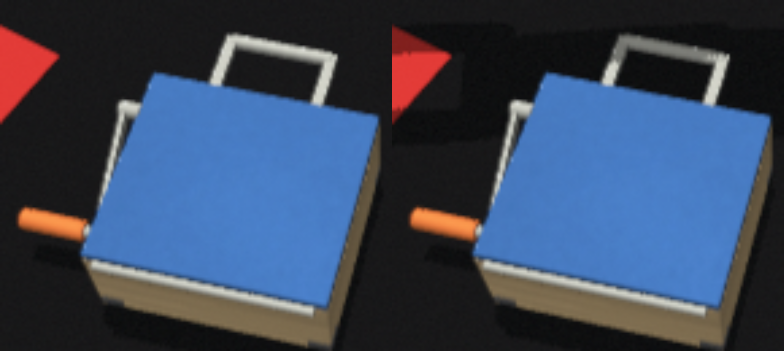

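The before and after views match. The only differences are the arm's shadow on the handle and the red sheet.

```bash
python3 -c "
from bench import ctrl
print(ctrl.hand_in())"
```

```text
the job is handed in; nothing more can be done
None
```

The lid stay check is done and handed in at about 16 s. The blue lid is shut and the yellow chest was left shut.

- **Raise and hold:** I raised the lid by the handle to about 75°. The knee looked locked in both views, and the lid stood alone for about 3 s, with the gripper open and then well clear.
- **Break the knee:** I pushed the knee grip slowly down along its arc, with 4–11 N downward, and the lid came down. Near the end of the push the fingers also loaded the knob sideways with about 24 N, which is under the 40 N limit, so I backed off at once. I did not measure the lid's closing speed over its last part.
- **Last checks:** The lid corners match the first picture to within 1 px and were steady over the last second. The only differences around the blue chest are the arm's shadow. The yellow chest shows no changed pixels, and the arm is clear with about 0 N on the wrist.

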